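Dock the solvent caddy beside the chromatograph

TASK

Take the little wheeled solvent caddy by its upright handle and roll it forward over the open bench until its front castors trail straight, then steer it nose first between the two guide rails of its parking bay and press it gently onto the sprung buffer bar at the end, by feel, so that the bar clearly gives for a moment. Ease off and let go, leaving the caddy parked straight in the bay with its bottle standing on it. Keep it rolling on its wheels, never shove hard against the bay, and leave the other things on the bench alone.

Things in the scene. Friction and masses are not known exactly. Their poses are not given: they have to be found in the camera images.
- caddy: Steel tray caddy, deck 180 x 130 mm, rim 64 mm above the bench, 0.5 kg without bottle. Origin on the bench under the deck's centre; +x to the nose (rolls forward that way), +y its left. Two rear wheels 55 mm behind the origin do not swivel; two front swivel castors pivot 55 mm ahead of it, trail 16 mm. Rolling takes about 1 N, scrubbing sideways more.
- handle (a point): Centre of the top face of the caddy's upright handle, 75 mm behind the caddy's origin, 152 mm above the bench. The handle is a flat bar at the tail, 16 mm thick along the caddy's x, 32 mm wide along its y; pinch it from above across the 16 mm, 100 to 150 mm above the bench. Axes as the caddy's.
- nose (a point): Middle of the front face of the rubber nose bumper, 100 mm ahead of the caddy's origin and 50 mm above the bench; the first part to meet the buffer. Axes as the caddy's.
- castor_left (a joint): Swivel angle of the left front castor in rad: 0 when it trails straight for rolling forward, up to 2.9 either way. It starts turned well aside and swings to 0 as the caddy is rolled forward (some 80 mm of rolling).
- castor_right (a joint): The same for the right front castor.
- solvent: Amber bottle, 60 mm across and 100 mm tall, 0.28 kg or so, standing loose on the caddy's deck (46 mm above the bench). Origin at the centre of its underside.
- dock: White end block of the parking bay, 150 mm wide, 75 mm tall, fixed to the bench. Origin on the bench in the middle of the block's front face; +x points the way the caddy drives in: parked, the caddy's +x is along the dock's +x and its centre line on the dock's x axis.
- buffer_zone (a point): A fixed point before the dock at dock (-0.068, 0, 0.050): the middle of where the black rubber buffer bar's front face may stand. It is set anew each time, up to 20 mm nearer or farther, and not measured: find it by touch. The bar (120 mm wide, 39 to 61 mm high) gives 1 mm per 4 N, at most 12 mm. Press with over 4 N for 0.3 s; above 12 N on the buffer or 15 N on a rail is shoving hard.
- rails: Two aluminium guide rails, 56 mm tall, fixed to the bench; origin and axes as the dock's. Inner faces 148 mm apart (9 mm of room on each side of the caddy) from dock x -0.150 to -0.035, with mouths flared outward to about 185 mm apart at dock x -0.187.
- vial_tray: White divided tray, 100 x 160 x 35 mm, a bystander.
- beaker: Clear beaker, 70 mm across, 90 mm tall, a bystander.
- reagent: Amber bottle on the bench, 70 mm across, 160 mm tall, a bystander.
- jar: White jar, 56 mm across, 70 mm tall, a bystander.
- tip_box: Grey box with a white lid, 85 x 120 x 60 mm, a bystander.
- can: Metal can, 50 mm across, 90 mm tall, a bystander.
There are look-alikes about, which are no part of the job. Of the things shaped like the caddy, the steel one is meant. What is shaped like the dock but green or turquoise is not meant.

How it is judged:
On the way, in this order (a step that is already met when the one before it is completed fails the run):
1. on the open bench, before its nose enters the bay, both front castors trail within 0.35 rad of straight (value of joint castor_left between -0.35 and 0.35 rad and value of joint castor_right between -0.35 and 0.35 rad and x of nose in the frame of dock below -0.15 m), for 0.1 s.
2. the caddy's nose presses the buffer with at least 4 N for 0.3 s, between the rails (contact force between caddy and dock above 4 N and x of nose in the frame of dock above -0.092 m and y of nose in the frame of dock between -0.015 and 0.015 m), for 0.3 s.
At the end, for the whole second after the job is handed in: The caddy rests on its wheels between the rails, nose past dock x -0.100 and within 15 mm of the dock's centre line, in line with the dock within 0.1 rad, castors within 0.5 rad of straight, all still, and the bottle stands upright on its deck (x of nose in the frame of dock above -0.1 m and y of nose in the frame of dock between -0.015 and 0.015 m and angle between the x axis of caddy and the x axis of dock, either way round below 0.1 rad and value of joint castor_left between -0.5 and 0.5 rad and value of joint castor_right between -0.5 and 0.5 rad and height (world z) of caddy below 0.006 m and angle between caddy's own z axis and vertical below 0.06 rad and linear speed of caddy below 0.01 m/s and angle between solvent's own z axis and vertical below 0.1 rad and z of solvent in the frame of caddy above 0.04 m and horizontal distance between solvent and caddy below 0.08 m and linear speed of solvent below 0.02 m/s); the robot touches nothing.
It fails at once if the caddy pushes on the buffer or end block with more than 12 N (contact force between caddy and dock above 12 N).
It fails at once if the caddy pushes on a guide rail with more than 15 N (contact force between caddy and rails above 15 N).
It fails at once if the caddy is lifted 15 mm or tipped by 0.2 rad (height (world z) of caddy above 0.015 m or angle between caddy's own z axis and vertical above 0.2 rad).
It fails at once if the bottle tips by more than 0.4 rad (angle between solvent's own z axis and vertical above 0.4 rad).
It fails at once if a bystander is moved by more than 20 mm (distance of any of vial_tray, beaker, reagent, jar, tip_box, can from where it was at the start of the episode above 0.02 m).
It also fails if it takes over 67 s, if anything falls off the work surface, if the arm or the gripper's body presses on something with over 40 N, if the wrist force passes 120 N, or if a joint passes its speed limit or range.

ROBOT

A 6-joint arm with a two-finger parallel gripper is mounted at the origin on the work surface. World frame = base frame: x ahead of the robot, y to its left, z up, the work surface at z = 0. Lengths are in m, angles in rad, forces in N, time in s.
With the tool pointing down it reaches from about 0.375 to 0.975 m from the base axis. Payload 3.8 kg.
Tool frame: the origin (TCP) lies at the very end of the fingers, on their centre line; the grasp point (between the pads) lies 19 mm behind it; z points along the fingers, y is the line along which they close (so a half turn about z gives the same grasp; the last joint's range is limited). The gripper opens to 85 mm and grips with 20 to 120 N. Pads are 22 mm wide; open, the fingers measure 114 mm over their backs; the gripper's body (76 mm by 85 mm) begins 54 mm behind the grasp point. The pads swing forward as they close: fully open they stand 13 mm farther back than shut.
Start: joints at [-1.371, 0.264, 1.604, -0, 1.274, -0.037], TCP at [0.158, -0.656, 0.231] pointing down, gripper open.
Joint ranges: [-2.63, 2.63], [-0.94, 2.18], [0.31, 2.57], [-1.31, 4.45], [0, 2.66], [-2.55, 2.55]. Speed limits (rad/s): [2.57, 2.57, 3.14, 3.14, 3.14, 3.14].

INTERFACE

Orientations are given as a rotation vector (axis times angle).
In Python, from workcell import monitor, viewer, job gives the robot as it stands. The module is installed in compiled form; this text tells all that it offers.
- The arm moves only by the tool step_arm, never from a script. Its argument "series" is one flat list of numbers, 4 for each row, row after row: the shift along the tool's x, y, z in m, then the turn about the tool's z in rad. A call has 1 to 8 rows; each row is the pose to reach, as a shift and turn from the pose commanded when the call began, along the tool's axes at that moment; what a row does not reach only later rows make up. A row lasts 1/8 s, in which the tool goes at most 62.5 mm and 10.7 degrees, less where a joint would pass 70% of its speed; a pose out of reach is approached as far as the arm can. A call with a gripper value outside its range is refused whole. "gripper" is the opening, from 0 (shut) to 1 (fully open), set as the call begins (left out, the last holds). The fingers move at their own pace and stop on an object; "newtons" is the grip in N (left out, the last holds). Time passes only in rows, so rows that repeat a pose let the fingers close. It gives the time, the measured TCP pose, the force, the opening and the grip force at its end, in the units of the state.
- monitor.read_state(): the state, without advancing time (a new reading comes with each control period).
- viewer.read_camera(name): name is "scene" or "top" or "wrist"; returns a dict with "image" (420x560x3 uint8, red, green, blue), "intrinsics" (3x3 intrinsics, pixels), "T" (4x4, takes a point from camera to world coordinates); the wrist camera has in their place "hand_eye" (4x4, takes a point from camera to tool coordinates, whose origin is the TCP and whose axes are the flange's). Camera axes: x right, y up, looking along -z (the intrinsics and any distortion apply to the point x, -y, -z); pixel columns grow to the right and rows downward; lengths in m; the calibration is good to about 2 mm. A picture is of the moment at which its call begins: read the wrist's pose just before it. There is no depth.
- job.finish_job(): hands the job in; it is judged then, once.
Trained networks look in a picture, given as the dict that the camera call returned (one of the last four; its "shot" number tells which), for a name from the list of things; names that differ only in an ending like _2 or _b are one class to them, and where a whole thing is asked for, a point or a joint stands for the part that bears it (a point fixed in the world has none). Each returns a list of dicts, best first, with "score" (0 to 1); they miss things now and then, are a little off and sometimes report something else, mostly with a low value. They report only what shows in the picture. A call takes as long as a camera call. They do not tell look-alikes from the thing itself.
- viewer.boxes_of(picture, label): "extent" ([centre column, centre row, width, height] in pixels, round what is visible of it).
- viewer.spot_point(picture, label): "point" ([column, row] in pixels: a listed point, or the origin of a listed thing).
The state is a dict: "time": time; "q": joint angles; "joint_vel": joint speeds; "joint_torque": joint torques, N m; "tool_pos": TCP position; "tcp_rot": TCP orientation; "wrist_force": force on the tool from outside, world axes, zero at the start; "torque": the same for the moment, N m; "width": opening from 0.0 (shut) to 1.0 (fully open); "grip_force": force on a finger pad.
Only numpy, scipy, OpenCV 4.12 (cv2) and the standard library are available. Lean on these libraries where they do the work, as an engineer would, in place of code of your own. Each camera call takes 0.05 s, during which the arm holds its last target. There are 200 camera calls.

## Working session

There is one attempt and no reset: what is moved stays moved. The work goes in short steps, Python scripts to look and compute and a tool call to move; the robot and the scene stay as the last step left them, time stands still between calls to the robot, and variables do not carry over. Pictures are saved under pics/ and viewed, at most 10 in all, crops included, and the job is handed in when it is done.

Besides the shell and the picture viewer there is one more tool, called after "Emit:" as a command line: name --argument value ..., lists and objects as JSON in quotes. step_arm: Moves the arm, as the interface text tells. Its arguments: {"type":"object","properties":{"series":{"type":"array"},"gripper":{"type":"number"},"newtons":{"type":"number"}},"required":["series"]}

```bash
mkdir -p pics; cat > h.py <<'E'
import numpy as np, cv2
from workcell import monitor, viewer, job
def ray(p,u,v):
    K=p["intrinsics"];T=p["T"]
    d=T[:3,:3]@np.array([(u-K[0][2])/K[0][0],-(v-K[1][2])/K[1][1],-1.]);return T[:3,3],d
def at(p,uv,z):
    o,d=ray(p,*uv);return (o+d*(z-o[2])/d[2]).round(4)
def save(p,n): cv2.imwrite("pics/"+n,p["image"][:,:,::-1])
E
python3 - <<'E'
from h import *
Z=dict(caddy=0,handle=.152,nose=.05,solvent=.046,dock=0,buffer_zone=.05,rails=0,vial_tray=0,beaker=0,reagent=0,jar=0,tip_box=0,can=0,castor_left=0,castor_right=0)
ims=[]
for c in("top","scene"):
    p=viewer.read_camera(c);p["T"]=np.array(p["T"]);ims.append(p["image"])
    print(c,p["T"][:3,3].round(3))
    for k,z in Z.items():
        print(k,[(round(d["score"],2),np.round(d["point"]).tolist(),at(p,d["point"],z)[:2].tolist()) for d in viewer.spot_point(p,k)][:3])
    save(p,c+"0.png")
E
```

```text
top [0.416 0.022 1.47 ]
caddy [(0.82, [425.0, 200.0], [0.5112, -0.4975]), (0.78, [353.0, 181.0], [0.5734, -0.2477]), (0.76, [402.0, 289.0], [0.2056, -0.4183])]
handle [(0.91, [384.0, 176.0], [0.5721, -0.3169]), (0.88, [396.0, 310.0], [0.1648, -0.3515]), (0.76, [431.0, 176.0], [0.5755, -0.4616])]
nose [(0.92, [327.0, 180.0], [0.5683, -0.1511]), (0.92, [428.0, 267.0], [0.2854, -0.4878]), (0.85, [439.0, 230.0], [0.4077, -0.5264])]
solvent [(0.68, [343.0, 178.0], [0.5784, -0.2054])]
dock [(0.72, [289.0, 244.0], [0.3544, -0.0282]), (0.58, [194.0, 181.0], [0.5656, 0.2995])]
buffer_zone [(0.88, [308.0, 247.0], [0.3463, -0.089]), (0.67, [212.0, 178.0], [0.5719, 0.2314]), (0.57, [149.0, 199.0], [0.4986, 0.4374])]
rails []
vial_tray [(0.62, [349.0, 129.0], [0.7553, -0.2325])]
beaker [(0.73, [252.0, 129.0], [0.748, 0.1022])]
reagent [(0.56, [304.0, 124.0], [0.7688, -0.0776])]
jar [(0.61, [341.0, 248.0], [0.3417, -0.2074])]
tip_box [(0.91, [207.0, 132.0], [0.7377, 0.2583])]
can [(0.82, [209.0, 252.0], [0.3236, 0.242])]Traceback (most recent call last):
  File "<stdin>", line 8, in <module>
ValueError: it knows: beaker, buffer_zone, caddy, can, dock, handle, jar, nose, rails, reagent, solvent, tip_box, vial_tray
```

```bash
python3 - <<'E'
from h import *
p=viewer.read_camera("top");save(p,"top0.png")
p=viewer.read_camera("scene");save(p,"scene0.png")
for k,z in dict(caddy=0,handle=.152,nose=.05,solvent=.046,dock=0,buffer_zone=.05).items():
    print(k,[(round(d["score"],2),np.round(d["point"]).tolist(),at(p,d["point"],z)[:2].tolist()) for d in viewer.spot_point(p,k)][:3])
E
```

```text
caddy [(0.9, [176.0, 317.0], [0.5127, -0.4786]), (0.84, [249.0, 281.0], [0.5743, -0.2505]), (0.56, [135.0, 236.0], [0.2059, -0.4059])]
handle [(0.97, [185.0, 306.0], [0.5685, -0.4615]), (0.72, [252.0, 278.0], [0.6295, -0.281]), (0.65, [128.0, 192.0], [0.1647, -0.3577])]
nose [(0.92, [124.0, 256.0], [0.2711, -0.4791]), (0.8, [140.0, 300.0], [0.4191, -0.5276]), (0.57, [272.0, 252.0], [0.5705, -0.1499])]
solvent [(0.94, [256.0, 266.0], [0.5697, -0.2159])]
dock [(0.91, [363.0, 174.0], [0.5502, 0.2983]), (0.9, [389.0, 133.0], [0.4938, 0.5032]), (0.59, [256.0, 193.0], [0.3514, -0.0206])]
buffer_zone [(0.93, [236.0, 195.0], [0.3404, -0.0938]), (0.87, [378.0, 134.0], [0.4928, 0.4339]), (0.77, [355.0, 177.0], [0.5598, 0.2384])]
```

View pics/top0.png

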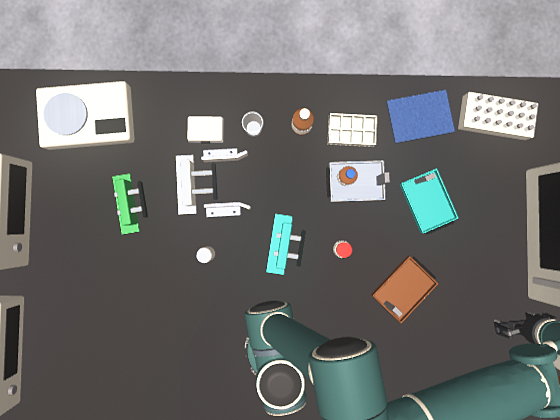

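View pics/scene0.png

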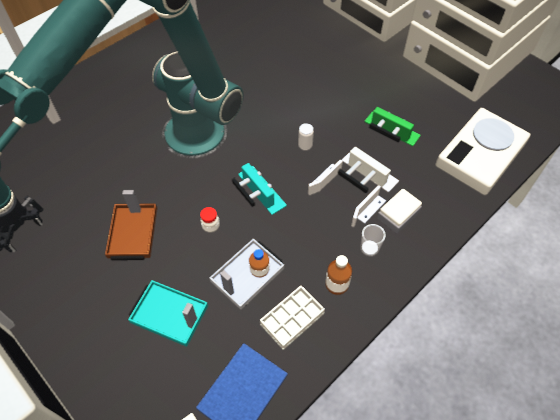

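The top view shows the steel caddy at about (357,181), handle at (384,177), nose to the left. The white dock is at about (186,184), with its mouth facing right, so the caddy has a straight run along +y. The turquoise and green docks and the turquoise and brown caddies are look-alikes.

```bash
python3 - <<'E'
from h import *
from scipy.spatial.transform import Rotation as R
s=monitor.read_state();print(s["tool_pos"],s["tcp_rot"],R.from_rotvec(s["tcp_rot"]).as_matrix().round(3).tolist(),s["width"])
p=viewer.read_camera("top")
im=p["image"]
a=cv2.resize(im[140:225,165:265],None,fx=7,fy=7,interpolation=cv2.INTER_CUBIC)
b=cv2.resize(im[150:210,315:400],None,fx=7,fy=7,interpolation=cv2.INTER_CUBIC)
cv2.imwrite("pics/a.png",a[:,:,::-1]);cv2.imwrite("pics/b.png",b[:,:,::-1])
w=(im.min(2)>100).astype(np.uint8)
def rect(x0,x1,y0,y1,z):
    m=np.zeros_like(w);m[y0:y1,x0:x1]=w[y0:y1,x0:x1]
    n,l,st,c=cv2.connectedComponentsWithStats(m);i=1+st[1:,4].argmax()
    r=cv2.minAreaRect(np.argwhere(l==i)[:,::-1].astype(np.float32))
    pts=np.array([at(p,q,z)[:2] for q in cv2.boxPoints(r)]);print(st[i],pts.round(3).tolist(),pts.mean(0).round(4),r[2])
rect(320,386,150,210,.064);rect(165,196,145,225,.075)
for k,z in dict(handle=.152,nose=.05,dock=0,buffer_zone=.05,caddy=0).items():
    print(k,[(round(d["score"],2),at(p,d["point"],z)[:2].tolist()) for d in viewer.spot_point(p,k)][:4])
E
```

```text
[ 0.15832919 -0.65618936  0.23127728] [ 3.11956399e+00  3.71031683e-01 -8.58855085e-06] [[0.972, 0.235, -0.0], [0.235, -0.972, -0.0], [-0.0, 0.0, -1.0]] 0.9996004918291141
[ 329  160   57   42 1887] [[0.63, -0.156], [0.638, -0.341], [0.506, -0.345], [0.498, -0.161]] [ 0.5682 -0.2507] 88.31531524658203
[ 175  154   21   61 1088] [[0.644, 0.349], [0.647, 0.286], [0.453, 0.273], [0.45, 0.335]] [0.5484 0.3106] 87.27368927001953
handle [(0.83, [0.5759, -0.4625]), (0.81, [0.1618, -0.3493]), (0.73, [0.567, -0.3324])]
nose [(0.96, [0.2932, -0.4802]), (0.91, [0.4205, -0.5148]), (0.85, [0.5696, -0.1521]), (0.37, [0.5594, -0.2436])]
dock [(0.96, [0.5622, 0.2956]), (0.93, [0.496, 0.5033]), (0.84, [0.3563, -0.0159]), (0.44, [0.3294, 0.2353])]
buffer_zone [(0.91, [0.5556, 0.2357]), (0.79, [0.5141, 0.4368]), (0.58, [0.346, -0.09]), (0.36, [0.3364, -0.2036])]
caddy [(0.73, [0.5681, -0.2405]), (0.7, [0.2158, -0.4231]), (0.27, [0.5735, -0.1486])]
```

View pics/a.png

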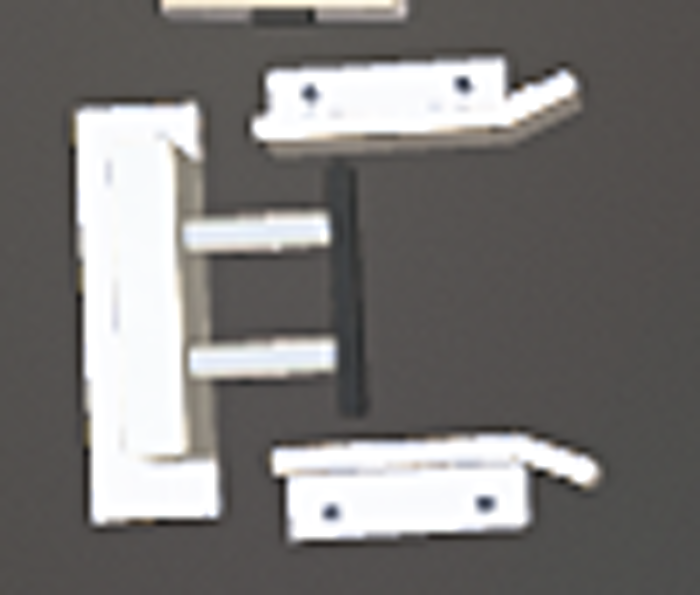

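View pics/b.png

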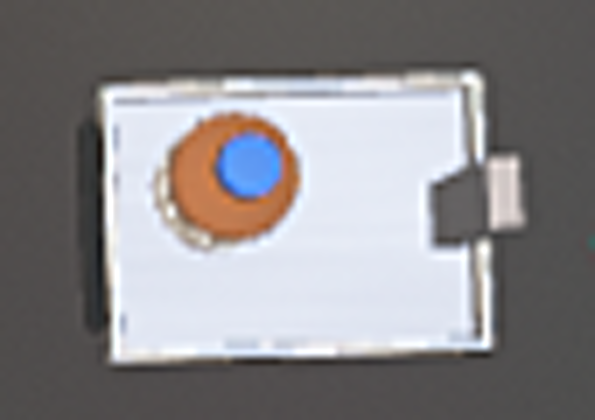

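The crops show the rim corners at (100,85), (480,73), (490,348) and (112,362), with the handle top at (507,190). They also show the inner rail edges and the bar from (355,165) to (367,415). Next I convert these to poses.

```bash
python3 - <<'E'
from h import *
p=viewer.read_camera("top")
f=lambda x,y,ox,oy,z:at(p,((x+.5)/7-.5+ox,(y+.5)/7-.5+oy),z)[:2]
B=np.array([f(*c,315,150,.064) for c in [(100,85),(480,73),(490,348),(112,362)]])
print("rim",B.tolist(),B.mean(0));d=(B[0]+B[3]-B[1]-B[2]);print("heading",np.degrees(np.arctan2(d[1],d[0])),np.linalg.norm(d)/2)
d=(B[0]-B[3]+B[1]-B[2]);print("lat heading",np.degrees(np.arctan2(d[1],d[0])))
print("handle",f(507,190,315,150,.152), "nose",f(88,228,315,150,.05))
A=[f(*c,165,140,.056) for c in [(270,143),(515,132),(275,450),(525,435)]]
print("rails",np.array(A).tolist(),np.mean(A,0))
for i in(0,2):
    d=A[i]-A[i+1];print(np.degrees(np.arctan2(d[1],d[0])))
bar=[f(*c,165,140,.061) for c in [(355,165),(367,415)]];d=bar[0]-bar[1];print("bar",bar,np.mean(bar,0),np.degrees(np.arctan2(d[1],d[0]))+90,np.linalg.norm(d))
D=[f(*c,165,140,.075) for c in [(75,107),(92,522)]];d=D[0]-D[1];print("block back",D,np.mean(D,0),np.degrees(np.arctan2(d[1],d[0]))+90,np.linalg.norm(d))
E
```

```text
rim [[0.6291, -0.1562], [0.6373, -0.336], [0.5071, -0.3408], [0.4983, -0.1626]] [ 0.56795 -0.2489 ]
heading 92.71870704179257 0.17920170200084598
lat heading 2.4571619756403007
handle [ 0.5715 -0.3256] nose [ 0.5628 -0.1526]
rails [[0.6304, 0.2596], [0.6372, 0.144], [0.4851, 0.2543], [0.4936, 0.1369]] [0.561575 0.1987  ]
93.36646066342982
94.14110568413331
bar [array([0.6198, 0.2186]), array([0.5018, 0.2107])] [0.5608  0.21465] 93.83018816406215 0.11826415348701397
block back [array([0.6432, 0.3474]), array([0.4497, 0.3351])] [0.54645 0.34125] 93.6371637677053 0.19389053612799156
```

Emit:
step_arm --series '[0.048,-0.022,0,0.02,0.096,-0.045,0,0.05,0.144,-0.067,0,0.08,0.192,-0.09,0,0.11,0.24,-0.112,0,0.14,0.287,-0.135,0,0.16,0.335,-0.157,0,0.18,0.383,-0.18,0,0.191]' --gripper 1

```text
time: 2.45
tool_pos: [0.4897, -0.3902, 0.2315]
tcp_rot: [3.14, 0.071, 0.001]
wrist_force: [-0.1, -1.2, -1.1]
width: 1.002
grip_force: 0.0
```

```bash
cat >> h.py <<'E'
from scipy.spatial.transform import Rotation as R
def st():
    s=monitor.read_state();M=R.from_rotvec(s["tcp_rot"]).as_matrix()
    h=-M[:,1];print("t",round(s["time"],2),"pos",np.round(s["tool_pos"],4),"head",round(np.degrees(np.arctan2(h[1],h[0])),2),"F",np.round(s["wrist_force"],1),"w",round(s["width"],3),"g",round(s["grip_force"],1))
    return s,M
def to(x,y,z=None):
    s,M=st();d=np.array([x,y,s["tool_pos"][2] if z is None else z])-s["tool_pos"];print("shift",(M.T@d).round(4))
def wrist():
    s,M=st();p=viewer.read_camera("wrist");T=np.eye(4);T[:3,:3]=M;T[:3,3]=s["tool_pos"];p["T"]=T@np.array(p["hand_eye"]);return p
E
python3 -c "
from h import *
to(0.5714,-0.3245)"
```

```text
t 2.45 pos [ 0.4897 -0.3902  0.2315] head 92.59 F [-0.1 -1.2 -1.1] w 1.002 g 0.0
shift [ 0.0846 -0.062   0.    ]
```

Emit:
step_arm --series '[0.042,-0.031,0,0,0.085,-0.063,0,0,0.085,-0.063,0,0,0.085,-0.063,0,0]'

```text
time: 2.95
tool_pos: [0.5703, -0.3245, 0.2311]
tcp_rot: [3.14, 0.073, -0.001]
wrist_force: [-1.1, 0.8, 0.5]
width: 1.003
grip_force: 0.0
```

```bash
python3 - <<'E'
from h import *
p=wrist();save(p,"w1.png")
for k,z in dict(handle=.152,nose=.05,caddy=0,solvent=.046).items():
    print(k,[(round(d["score"],2),np.round(d["point"]),at(p,d["point"],z)[:2].tolist()) for d in viewer.spot_point(p,k)][:3])
E
```

```text
t 2.95 pos [ 0.5703 -0.3245  0.2311] head 92.68 F [-1.1  0.8  0.5] w 1.003 g 0.0
handle [(0.92, array([492., 215.]), [0.5748, -0.4606]), (0.82, array([276., 209.]), [0.5723, -0.326]), (0.71, array([150., 157.]), [0.6015, -0.2494])]
nose [(0.84, array([468., 335.]), [0.4119, -0.53]), (0.55, array([ 77., 174.]), [0.5621, -0.1513])]
caddy [(0.92, array([426., 233.]), [0.5013, -0.4906]), (0.8, array([202., 161.]), [0.568, -0.2526])]
solvent [(0.83, array([150., 155.]), [0.5813, -0.2153])]
```

View pics/w1.png

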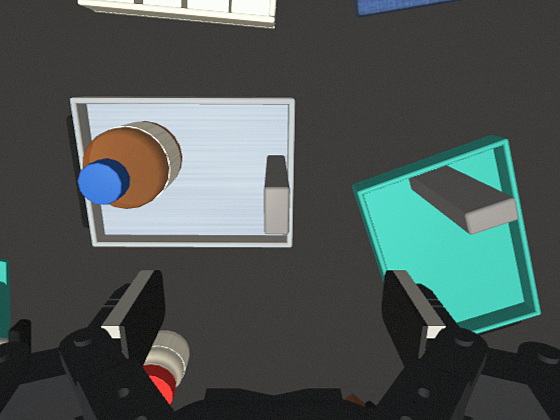

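The wrist view shows the steel handle top at (276,210), which maps to (0.572,-0.325) and agrees with the top camera. The pads straddle it, so I descend and grip.

Emit:
step_arm --series '[0.0015,0,0.03,0,0.0015,0,0.06,0,0.0015,0,0.09,0,0.0015,0,0.11,0,0.0015,0,0.121,0,0.0015,0,0.121,0]'

```text
time: 3.95
tool_pos: [0.5715, -0.3245, 0.1097]
tcp_rot: [-3.14, -0.071, 0.001]
wrist_force: [-0.5, 0.6, 0.0]
width: 0.999
grip_force: 0.0
```

Emit:
step_arm --series '[0,0,0,0,0,0,0,0,0,0,0,0,0,0,0,0,0,0,0,0,0,0,0,0,0,0,0,0,0,0,0,0]' --gripper 0 --newtons 40

```text
time: 4.95
tool_pos: [0.5723, -0.3247, 0.1109]
tcp_rot: [3.14, 0.072, 0.001]
wrist_force: [0.1, -0.6, 6.2]
width: 0.184
grip_force: 42.8
```

```bash
python3 -c "
from h import *
st()
p=viewer.read_camera('top')
for k,z in dict(handle=.152,nose=.05,caddy=0).items():
    print(k,[(round(d['score'],2),at(p,d['point'],z)[:2].tolist()) for d in viewer.spot_point(p,k)][:4])
"
```

```text
t 4.95 pos [ 0.5723 -0.3247  0.1109] head 92.62 F [ 0.1 -0.6  6.2] w 0.184 g 42.8
handle [(0.79, [0.5755, -0.4588]), (0.56, [0.5693, -0.3222]), (0.55, [0.1696, -0.3524])]
nose [(0.82, [0.5697, -0.1588]), (0.62, [0.412, -0.5208]), (0.58, [0.2881, -0.4888])]
caddy [(0.79, [0.5755, -0.2529]), (0.63, [0.5087, -0.491])]
```

```bash
cat > plan.py <<'E'
from h import *
from scipy.interpolate import CubicHermiteSpline as CH
P=np.array([.5612,.1987]);TH=np.radians(93.73)
def plan(L,pos,head,step=.006,ncalls=7,extra=0):
    u=np.array([np.cos(TH),np.sin(TH)]);n=np.array([-u[1],u[0]])
    hv=lambda t:np.array([np.cos(t),np.sin(t)])
    ax=np.array(pos)+.020*hv(head);s0=(ax-P)@u;d0=(ax-P)@n;sl=np.tan(head-TH)
    c=CH([s0,s0+L],[d0,0],[sl,0]);print("s0,d0,sl",s0,d0,sl,"nose s",s0+.155)
    ref=np.array(pos);rt=head;s=s0
    for k in range(ncalls):
        rows=[]
        for i in range(8):
            s+=step if k or i>2 else step*(i+1)/4
            d,dd=(c(s),c(s,1)) if s<s0+L else (0,0)
            th=TH+np.arctan(dd);g=P+u*s+n*d-.020*hv(th)-ref
            X=np.array([np.sin(rt),-np.cos(rt)]);Y=-hv(rt)
            rows.append([round(float(g@X),4),round(float(g@Y),4),0,round(float(rt-th),3)])
            if s>s0+L+extra:break
        print("nose s",round(s+.155,3),sum(rows,[]))
        x,y,_,t=rows[-1];ref=ref+x*X+y*Y;rt-=t
        if s>s0+L+extra:break
E
python3 -c "
from plan import *
plan(.25,(.5723,-.3247),np.radians(92.62))"
```

```text
s0,d0,sl -0.5030171392542917 0.02258576022466011 -0.01937557876620066 nose s -0.3480171392542917
nose s -0.309 [-0.0001, -0.0015, 0, 0.003, -0.0001, -0.0045, 0, 0.008, -0.0002, -0.009, 0, 0.016, -0.0003, -0.015, 0, 0.026, -0.0003, -0.021, 0, 0.036, -0.0003, -0.027, 0, 0.044, -0.0001, -0.0331, 0, 0.053, 0.0001, -0.0391, 0, 0.061]
nose s -0.261 [-0.0002, -0.006, 0, 0.007, -0.0002, -0.012, 0, 0.013, -0.0003, -0.018, 0, 0.019, -0.0002, -0.0241, 0, 0.025, -0.0002, -0.0301, 0, 0.03, -0.0001, -0.0361, 0, 0.034, 0.0001, -0.0422, 0, 0.038, 0.0002, -0.0482, 0, 0.041]
nose s -0.213 [0.0, -0.0061, 0, 0.003, -0.0, -0.0121, 0, 0.005, -0.0, -0.0182, 0, 0.007, 0.0, -0.0242, 0, 0.008, 0.0001, -0.0303, 0, 0.009, 0.0001, -0.0363, 0, 0.009, 0.0002, -0.0424, 0, 0.008, 0.0002, -0.0484, 0, 0.007]
nose s -0.165 [0.0001, -0.0061, 0, -0.002, 0.0001, -0.0121, 0, -0.004, 0.0001, -0.0182, 0, -0.007, 0.0001, -0.0242, 0, -0.01, 0.0001, -0.0303, 0, -0.014, 0.0001, -0.0363, 0, -0.018, 0.0001, -0.0423, 0, -0.023, 0.0001, -0.0484, 0, -0.029]
nose s -0.117 [0.0001, -0.006, 0, -0.006, 0.0001, -0.012, 0, -0.012, 0.0002, -0.018, 0, -0.019, 0.0002, -0.0241, 0, -0.027, 0.0002, -0.0301, 0, -0.036, 0.0001, -0.0361, 0, -0.044, 0.0, -0.0421, 0, -0.054, -0.0001, -0.0481, 0, -0.064]
nose s -0.093 [0.0001, -0.006, 0, -0.011, 0.0003, -0.012, 0, -0.022, 0.0003, -0.018, 0, -0.033, 0.0002, -0.024, 0, -0.035]
```

Emit:
step_arm --series '[0,-0.0015,-0.0005,0.003,0,-0.0045,-0.001,0.008,0,-0.009,-0.001,0.016,0,-0.015,-0.001,0.026,0,-0.021,-0.001,0.036,0,-0.027,-0.001,0.044,0,-0.033,-0.001,0.053,0,-0.039,-0.001,0.061]'

```text
time: 6.15
tool_pos: [0.57, -0.2849, 0.111]
tcp_rot: [-3.141, 0.025, 0.0]
wrist_force: [0.8, -2.2, 0.3]
width: 0.186
grip_force: 42.0
```

Emit:
step_arm --series '[0,-0.006,0,0.007,0,-0.012,0,0.013,0,-0.018,0,0.019,0,-0.024,0,0.025,0,-0.03,0,0.03,0,-0.036,0,0.034,0,-0.042,0,0.038,0,-0.048,0,0.041]'

```text
time: 7.15
tool_pos: [0.5708, -0.237, 0.1111]
tcp_rot: [-3.14, 0.089, 0.0]
wrist_force: [0.3, -0.9, -2.1]
width: 0.187
grip_force: 41.7
```

Emit:
step_arm --series '[0,-0.006,0,0.003,0,-0.012,0,0.005,0,-0.018,0,0.007,0,-0.024,0,0.008,0,-0.03,0,0.008,0,-0.036,0,0.008,0,-0.042,0,0.007,0,-0.045,0,0.007]'

```text
time: 8.15
tool_pos: [0.5734, -0.192, 0.1112]
tcp_rot: [-3.14, 0.099, 0.0]
wrist_force: [0.7, 0.1, -3.0]
width: 0.181
grip_force: 41.6
```

```bash
python3 - <<'E'
from plan import *
s,M=st();h=-M[:,1]
p=viewer.read_camera('top');save(p,'top1.png')
for k,z in dict(handle=.152,nose=.05,caddy=0,solvent=.046).items():
    print(k,[(round(d['score'],2),at(p,d['point'],z)[:2].tolist()) for d in viewer.spot_point(p,k)][:4])
t=s["tool_pos"][:2];print("pred caddy",t+.075*h[:2],"nose",t+.175*h[:2])
im=p["image"][140:225,165:345]
cv2.imwrite("pics/c.png",cv2.resize(im,None,fx=4.4,fy=4.4,interpolation=cv2.INTER_CUBIC)[:,:,::-1])
plan(.145,t,np.arctan2(h[1],h[0]))
E
```

```text
t 8.15 pos [ 0.5734 -0.192   0.1112] head 86.4 F [ 0.7  0.1 -3. ] w 0.181 g 41.6
handle [(0.79, [0.1616, -0.3637]), (0.65, [0.5698, -0.1875]), (0.65, [0.5858, -0.4591]), (0.52, [0.5765, -0.0627])]
nose [(0.96, [0.5852, -0.0141]), (0.74, [0.41, -0.5221]), (0.68, [0.743, 0.1036]), (0.63, [0.2871, -0.4865])]
caddy [(0.85, [0.5077, -0.4958]), (0.75, [0.2205, -0.4159]), (0.72, [0.5655, -0.1173])]
solvent [(0.62, [0.5861, -0.0723])]
pred caddy [ 0.578071   -0.11718839] nose [ 0.58435158 -0.01738581]
s0,d0,sl -0.37086719753112823 0.010732757429919268 -0.1286508304193769 nose s -0.21586719753112824
nose s -0.177 [0.0, -0.0015, 0, -0.001, 0.0, -0.0045, 0, -0.002, 0.0001, -0.0091, 0, -0.005, 0.0001, -0.0151, 0, -0.008, 0.0001, -0.0212, 0, -0.011, 0.0001, -0.0272, 0, -0.015, 0.0001, -0.0332, 0, -0.019, 0.0, -0.0393, 0, -0.023]
nose s -0.129 [0.0001, -0.006, 0, -0.004, 0.0002, -0.012, 0, -0.009, 0.0002, -0.0181, 0, -0.013, 0.0002, -0.0241, 0, -0.018, 0.0002, -0.0301, 0, -0.023, 0.0001, -0.0361, 0, -0.028, 0.0, -0.0421, 0, -0.034, -0.0001, -0.0482, 0, -0.04]
nose s -0.081 [0.0001, -0.006, 0, -0.006, 0.0002, -0.012, 0, -0.012, 0.0002, -0.018, 0, -0.018, 0.0002, -0.024, 0, -0.024, 0.0002, -0.03, 0, -0.031, 0.0001, -0.036, 0, -0.038, 0.0, -0.042, 0, -0.045, -0.0001, -0.048, 0, -0.052]
nose s -0.069 [0.0001, -0.006, 0, -0.008, 0.0001, -0.012, 0, -0.013]
```

View pics/c.png

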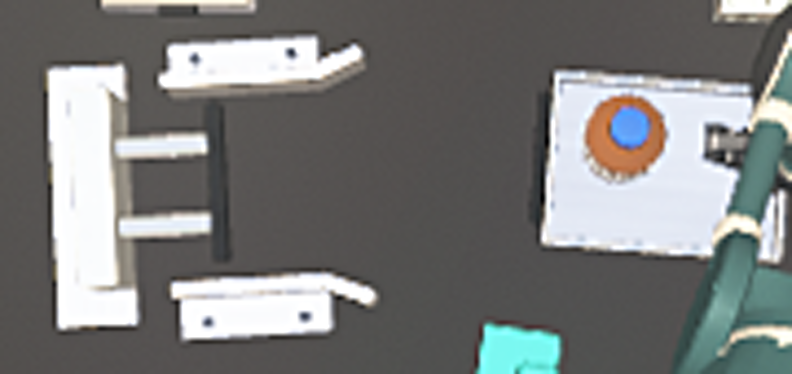

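The crop shows the caddy rolled out (nose at 540,160), the bottle standing, and the bay mouth clear ahead. The measured nose matches the prediction within 3 mm, so I carry on.

Emit:
step_arm --series '[0,-0.0015,0,-0.001,0,-0.0045,0,-0.002,0,-0.009,0,-0.005,0,-0.015,0,-0.008,0,-0.021,0,-0.011,0,-0.027,0,-0.015,0,-0.033,0,-0.019,0,-0.039,0,-0.023]'

```text
time: 9.4
tool_pos: [0.5759, -0.1532, 0.1112]
tcp_rot: [-3.141, 0.063, 0.0]
wrist_force: [0.4, -0.3, -4.9]
width: 0.186
grip_force: 41.4
```

Emit:
step_arm --series '[0,-0.006,0,-0.004,0,-0.012,0,-0.009,0,-0.018,0,-0.013,0,-0.024,0,-0.018,0,-0.03,0,-0.023,0,-0.036,0,-0.028,0,-0.042,0,-0.034,0,-0.048,0,-0.04]'

```text
time: 10.4
tool_pos: [0.5778, -0.1053, 0.1113]
tcp_rot: [3.142, 0.0, 0.0]
wrist_force: [0.5, -0.6, -4.7]
width: 0.182
grip_force: 41.4
```

Emit:
step_arm --series '[0,-0.006,0,-0.006,0,-0.012,0,-0.012,0,-0.018,0,-0.018,0,-0.024,0,-0.024,0,-0.029,0,-0.031,0,-0.032,0,-0.034,0,-0.034,0,-0.036]'

```text
time: 11.28
tool_pos: [0.5778, -0.0715, 0.1113]
tcp_rot: [3.141, 0.057, -0.0]
wrist_force: [0.6, -0.8, -3.9]
width: 0.18
grip_force: 41.4
```

```bash
python3 - <<'E'
from plan import *
s,M=st();h=-M[:,1]
p=viewer.read_camera('top')
for k,z in dict(nose=.05,buffer_zone=.05,dock=0,solvent=.046).items():
    print(k,[(round(d['score'],2),at(p,d['point'],z)[:2].tolist()) for d in viewer.spot_point(p,k)][:4])
t=s["tool_pos"][:2];print("pred nose",t+.175*h[:2])
im=p["image"][140:225,165:345]
cv2.imwrite("pics/d.png",cv2.resize(im,None,fx=4.4,fy=4.4,interpolation=cv2.INTER_CUBIC)[:,:,::-1])
plan(.045,t,np.arctan2(h[1],h[0]),extra=.03)
E
```

```text
t 11.28 pos [ 0.5778 -0.0715  0.1113] head 92.07 F [ 0.6 -0.8 -3.9] w 0.18 g 41.4
nose [(0.95, [0.579, 0.0962]), (0.68, [0.2893, -0.4815]), (0.59, [0.4153, -0.5225])]
buffer_zone [(0.66, [0.504, 0.4267]), (0.65, [0.5673, 0.2306])]
dock [(0.92, [0.495, 0.5067]), (0.88, [0.3437, -0.0133]), (0.83, [0.558, 0.2983])]
solvent [(0.66, [0.5795, 0.0478])]
pred nose [0.57144411 0.10336902]
s0,d0,sl -0.2507303375313177 0.000472267540913229 -0.028998857665391484 nose s -0.09573033753131768
nose s -0.057 [0.0, -0.0015, 0, -0.002, 0.0001, -0.0045, 0, -0.005, 0.0001, -0.009, 0, -0.01, 0.0002, -0.015, 0, -0.015, 0.0002, -0.021, 0, -0.02, 0.0001, -0.027, 0, -0.023, 0.0, -0.033, 0, -0.026, -0.0001, -0.039, 0, -0.028]
nose s -0.021 [0.0, -0.006, 0, -0.001, 0.0, -0.012, 0, -0.001, 0.0, -0.018, 0, -0.001, -0.0, -0.024, 0, -0.001, -0.0, -0.03, 0, -0.001, -0.0, -0.036, 0, -0.001]
```

View pics/d.png

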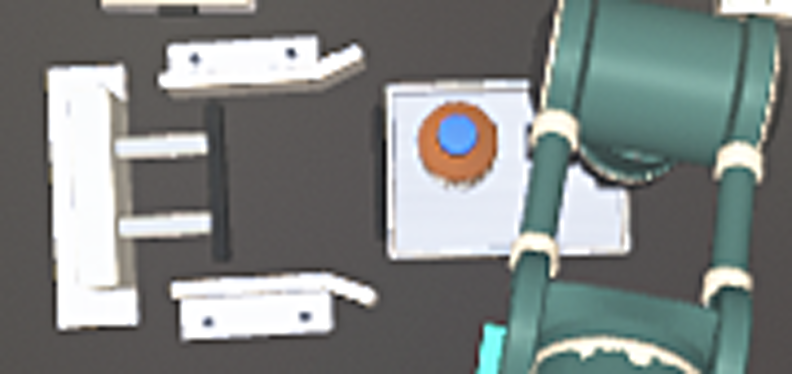

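The crop shows the nose at column 380, just outside the mouth. The front rim corners are at (388,90) and (388,258). I check the lateral offset against the rails.

```bash
python3 - <<'E'
from plan import *
p=viewer.read_camera('top')
f=lambda x,y,z:at(p,((x+.5)/4.4-.5+165,(y+.5)/4.4-.5+140),z)[:2]
u=np.array([np.cos(TH),np.sin(TH)]);n=np.array([-u[1],u[0]])
s,M=st()
print("tool head pred corners:")
h=-M[:2,1];l=np.array([-h[1],h[0]]);o=np.array(s["tool_pos"][:2])+.075*h
for sg in(-1,1):
    q=o+.09*h+sg*.065*l;print((q-P)@u,(q-P)@n)
for c in[(388,85),(388,258)]:
    q=f(*c,.064);print("rim",q,(q-P)@u,(q-P)@n)
for c in[(165,88),(320,79),(172,284),(327,274),(363,55),(375,296)]:
    q=f(*c,.056);print("rail",q,(q-P)@u,(q-P)@n)
E
```

```text
t 11.57 pos [ 0.5777 -0.0716  0.1112] head 92.04 F [-0.4  1.1 -4.5] w 0.179 g 41.5
tool head pred corners:
-0.10782676287820679 -0.06873217274901314
-0.10399443247257804 0.061211322188549085
rim [0.635 0.095] -0.10828137624673613 -0.06689748543938524
rim [0.5051 0.0931] -0.10172673206178612 0.06285095054197332
rail [0.6316 0.263 ] 0.05958393442690819 -0.07443389522394962
rail [0.64   0.1467] -0.05701616678127527 -0.07525022741208028
rail [0.4841 0.2548] 0.060996888548771486 0.07328710382713158
rail [0.493 0.139] -0.05513679921657946 0.07193930338938934
rail [0.6587 0.1146] -0.09026469399549589 -0.09182235576317714
rail [0.477  0.1028] -0.09021923957458887 0.09026039447389393
```

Emit:
step_arm --series '[0,-0.0015,0,-0.002,0,-0.0045,0,-0.005,0,-0.009,0,-0.01,0,-0.015,0,-0.015,0,-0.021,0,-0.02,0,-0.027,0,-0.023,0,-0.033,0,-0.026,0,-0.039,0,-0.029]'

```text
time: 12.58
tool_pos: [0.5764, -0.0322, 0.1113]
tcp_rot: [-3.14, -0.102, 0.0]
wrist_force: [0.8, -0.9, -4.4]
width: 0.181
grip_force: 41.4
```

Emit:
step_arm --series '[0,-0.006,0,0,0,-0.012,0,0,0,-0.018,0,0,0,-0.024,0,0,0,-0.029,0,0,0,-0.033,0,0,0,-0.036,0,0,0,-0.036,0,0]'

```text
time: 13.58
tool_pos: [0.574, 0.0036, 0.1112]
tcp_rot: [-3.14, -0.102, 0.0]
wrist_force: [-0.3, 0.6, -5.3]
width: 0.181
grip_force: 41.5
```

```bash
python3 - <<'E'
from plan import *
s,M=st();h=-M[:2,1];t=s["tool_pos"][:2]
u=np.array([np.cos(TH),np.sin(TH)]);n=np.array([-u[1],u[0]])
q=t+.175*h;print("nose pred",(q-P)@u,(q-P)@n)
p=viewer.read_camera('top')
im=p["image"][140:225,165:265]
cv2.imwrite("pics/e.png",cv2.resize(im,None,fx=7,fy=7,interpolation=cv2.INTER_CUBIC)[:,:,::-1])
E
```

```text
t 13.57 pos [0.574  0.0036 0.1112] head 93.72 F [-0.3  0.6 -5.3] w 0.181 g 41.5
nose pred -0.02049771612028654 -0.0001489226511884915
```

View pics/e.png

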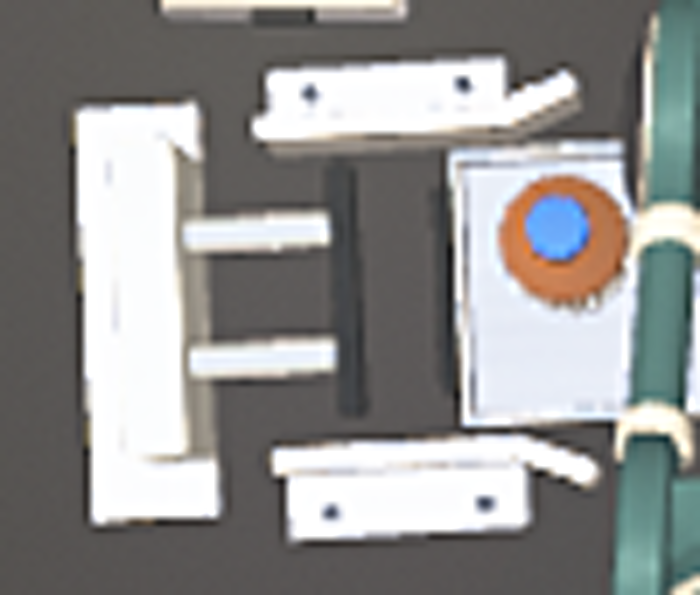

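The view shows the caddy centred between the rails, with about 34 mm between the nose (col 438) and the bar (col 362).

Emit:
step_arm --series '[0,-0.004,0.0005,0,0,-0.009,0.0005,0,0,-0.014,0.0005,0,0,-0.018,0.0005,0,0,-0.021,0.0005,0,0,-0.023,0.0005,0,0,-0.024,0.0005,0,0,-0.024,0.0005,0]'

```text
time: 14.62
tool_pos: [0.5727, 0.0273, 0.111]
tcp_rot: [-3.14, -0.102, -0.0]
wrist_force: [-2.2, -0.2, 0.8]
width: 0.179
grip_force: 42.2
```

Emit:
step_arm --series '[0,-0.0005,0,0,0,-0.001,0,0,0,-0.0015,0,0,0,-0.002,0,0,0,-0.002,0,0]'

```text
time: 15.25
tool_pos: [0.5726, 0.0292, 0.111]
tcp_rot: [-3.14, -0.102, -0.001]
wrist_force: [-1.5, -0.9, 2.0]
width: 0.184
grip_force: 42.4
```

Emit:
step_arm --series '[0,-0.0005,0,0,0,-0.001,0,0,0,-0.0015,0,0,0,-0.0015,0,0]'

```text
time: 15.75
tool_pos: [0.5725, 0.0307, 0.1109]
tcp_rot: [-3.14, -0.102, -0.0]
wrist_force: [-0.9, 0.4, 2.2]
width: 0.18
grip_force: 42.5
```

Emit:
step_arm --series '[0,-0.0005,0,0,0,-0.001,0,0,0,-0.0015,0,0,0,-0.002,0,0,0,-0.002,0,0]'

```text
time: 16.38
tool_pos: [0.5723, 0.0327, 0.1109]
tcp_rot: [-3.14, -0.102, -0.0]
wrist_force: [-0.5, -1.0, 4.3]
width: 0.185
grip_force: 42.7
```

Emit:
step_arm --series '[0,-0.0005,0,0,0,-0.001,0,0,0,-0.001,0,0]'

```text
time: 16.75
tool_pos: [0.5722, 0.0337, 0.1109]
tcp_rot: [-3.14, -0.102, -0.0]
wrist_force: [-1.4, -1.8, 4.0]
width: 0.184
grip_force: 42.7
```

Emit:
step_arm --series '[0,-0.0005,0,0,0,-0.001,0,0,0,-0.001,0,0]'

```text
time: 17.12
tool_pos: [0.5722, 0.0347, 0.1109]
tcp_rot: [-3.14, -0.102, -0.0]
wrist_force: [-1.0, -0.6, 5.0]
width: 0.184
grip_force: 42.8
```

Emit:
step_arm --series '[0,-0.0005,-0.0003,0,0,-0.001,-0.0003,0,0,-0.0015,-0.0003,0,0,-0.0015,-0.0003,0]'

```text
time: 17.62
tool_pos: [0.5719, 0.0362, 0.1109]
tcp_rot: [-3.14, -0.102, 0.0]
wrist_force: [0.3, -1.0, 2.3]
width: 0.177
grip_force: 42.4
```

Emit:
step_arm --series '[0,-0.0005,0,0,0,-0.001,0,0,0,-0.001,0,0]'

```text
time: 18.0
tool_pos: [0.5719, 0.0372, 0.111]
tcp_rot: [-3.14, -0.102, -0.0]
wrist_force: [-0.3, 0.5, 1.0]
width: 0.182
grip_force: 42.3
```

Emit:
step_arm --series '[0,-0.0005,0,0,0,-0.001,0,0,0,-0.0015,0,0,0,-0.0015,0,0]'

```text
time: 18.5
tool_pos: [0.5717, 0.0387, 0.111]
tcp_rot: [-3.14, -0.102, 0.0]
wrist_force: [1.0, -0.6, 0.1]
width: 0.184
grip_force: 42.2
```

Emit:
step_arm --series '[0,-0.0005,0,0,0,-0.001,0,0,0,-0.001,0,0]'

```text
time: 18.88
tool_pos: [0.5717, 0.0397, 0.111]
tcp_rot: [-3.14, -0.102, 0.0]
wrist_force: [0.2, -1.5, 0.5]
width: 0.184
grip_force: 42.1
```

Emit:
step_arm --series '[0,-0.0005,0,0,0,-0.001,0,0,0,-0.0015,0,0,0,-0.0015,0,0]'

```text
time: 19.38
tool_pos: [0.5717, 0.0408, 0.1111]
tcp_rot: [3.139, 0.102, -0.0]
wrist_force: [1.4, -3.7, -0.6]
width: 0.182
grip_force: 42.1
```

Emit:
step_arm --series '[0,-0.0005,0,0,0,-0.001,0,0,0,-0.001,0,0]'

```text
time: 19.75
tool_pos: [0.5718, 0.0415, 0.1112]
tcp_rot: [3.139, 0.102, 0.0]
wrist_force: [1.4, -5.8, -0.1]
width: 0.181
grip_force: 42.1
```

Contact shows at about 5 N on the buffer. A touch more, then hold.

Emit:
step_arm --series '[0,-0.0004,0,0,0,-0.0007,0,0,0,-0.0007,0,0,0,-0.0007,0,0,0,-0.0007,0,0,0,-0.0007,0,0,0,-0.0007,0,0,0,-0.0007,0,0]'

```text
time: 20.75
tool_pos: [0.5718, 0.0419, 0.1112]
tcp_rot: [3.138, 0.102, 0.001]
wrist_force: [2.0, -6.2, -0.5]
width: 0.188
grip_force: 42.1
```

```bash
python3 -c "
from h import *
f=[]
for i in range(4):
    viewer.read_camera('top');f.append(monitor.read_state()['wrist_force'])
print(np.round(f,1))"
```

```text
[[ 1.1 -6.3 -0.7]
 [ 1.7 -6.9 -0.3]
 [ 1.5 -5.9 -0.4]
 [ 1.1 -7.5 -0.6]]
```

Emit:
step_arm --series '[0,-0.0005,0,0,0,-0.0005,0,0,0,-0.0005,0,0,0,-0.0005,0,0,0,-0.0005,0,0]'

```text
time: 21.58
tool_pos: [0.5719, 0.0422, 0.1113]
tcp_rot: [3.138, 0.103, 0.001]
wrist_force: [1.6, -8.1, 0.3]
width: 0.179
grip_force: 42.1
```

Emit:
step_arm --series '[0,0.0005,0,0,0,0.001,0,0,0,0.0015,0,0,0,0.002,0,0,0,0.0025,0,0,0,0.003,0,0,0,0.0035,0,0,0,0.0035,0,0]'

```text
time: 22.58
tool_pos: [0.5717, 0.0403, 0.111]
tcp_rot: [-3.139, -0.101, 0.0]
wrist_force: [2.2, -0.9, -1.0]
width: 0.177
grip_force: 41.9
```

Emit:
step_arm --series '[0,0.0005,0,0,0,0.001,0,0,0,0.001,0,0]'

```text
time: 22.95
tool_pos: [0.5717, 0.0391, 0.111]
tcp_rot: [-3.14, -0.102, 0.0]
wrist_force: [1.3, 1.2, -1.6]
width: 0.184
grip_force: 41.9
```

Emit:
step_arm --series '[0,0,0,0,0,0,0,0,0,0,0,0,0,0,0,0,0,0,0,0,0,0,0,0,0,0,0,0,0,0,0,0]' --gripper 1

```text
time: 23.95
tool_pos: [0.5718, 0.0389, 0.1111]
tcp_rot: [-3.14, -0.102, 0.0]
wrist_force: [-0.8, -0.8, -0.5]
width: 0.997
grip_force: 0.0
```

Emit:
step_arm --series '[0,0,-0.005,0,0,0,-0.02,0,0,0,-0.04,0,0,0,-0.07,0,0,0,-0.1,0,0,0,-0.12,0,0,0,-0.12,0,0,0,-0.12,0]'

```text
time: 24.95
tool_pos: [0.5712, 0.0388, 0.2302]
tcp_rot: [-3.14, -0.102, 0.002]
wrist_force: [0.1, -0.7, -0.5]
width: 0.999
grip_force: 0.0
```

```bash
python3 - <<'E'
from plan import *
u=np.array([np.cos(TH),np.sin(TH)]);n=np.array([-u[1],u[0]])
st()
p=viewer.read_camera('top')
q=wrist();save(q,'w2.png')
for pp in(p,q):
  for k,z in dict(handle=.152,nose=.05,caddy=0,solvent=.046).items():
    print(k,[(round(d['score'],2),at(pp,d['point'],z)[:2].tolist(),[round(float((at(pp,d['point'],z)[:2]-P)@v),4) for v in(u,n)]) for d in viewer.spot_point(pp,k)][:2])
E
```

```text
t 24.95 pos [0.5712 0.0388 0.2302] head 93.71 F [ 0.1 -0.7 -0.5] w 0.999 g 0.0
t 25.0 pos [0.5708 0.0388 0.2296] head 93.71 F [ 0.2 -0.1 -0.9] w 0.999 g 0.0
handle [(0.66, [0.5787, -0.4638], [-0.6622, 0.0256]), (0.6, [0.5689, 0.04], [-0.1589, 0.0026])]
nose [(0.79, [0.5654, 0.2187], [0.0197, -0.0055]), (0.79, [0.2907, -0.4885], [-0.6681, 0.3146])]
caddy [(0.81, [0.2098, -0.4289], [-0.6034, 0.3915]), (0.76, [0.5617, 0.1187], [-0.0799, 0.0047])]
solvent [(0.62, [0.5663, 0.1568], [-0.0421, -0.0024])]
handle [(0.57, [0.5708, 0.0392], [-0.1598, 0.0008])]
nose [(0.81, [0.5583, 0.2139], [0.0154, 0.0019])]
caddy [(0.86, [0.5644, 0.1141], [-0.0846, 0.0023])]
solvent [(0.61, [0.5784, 0.1509], [-0.0488, -0.0141])]
```

View pics/w2.png

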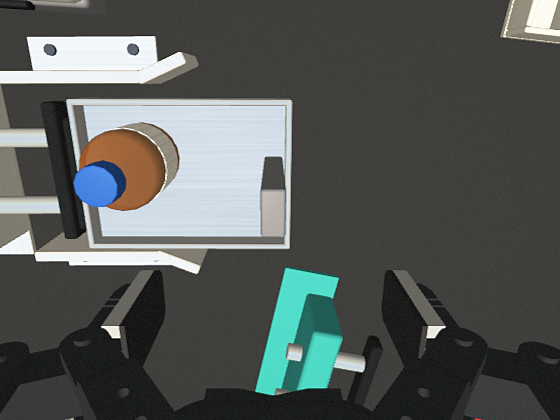

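The wrist view shows the caddy parked straight between the rails, nose at the bar (col 70). The bottle is upright and the gripper is clear.

```bash
python3 -c "
from h import *
print(job.finish_job())"
```

```text
the job is handed in; nothing more can be done
None
```

The caddy is parked straight in the white bay with its bottle upright and the gripper clear; I pressed the buffer at about 6–8 N (wrist reading), eased off and handed the job in at about 25 s. No verdict came back, and I never measured the castor angles directly.

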